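# Hang a hook-on shelf bracket on a slotted stand and press it home

## Robot

A 7-joint arm with a two-finger parallel gripper is mounted at the origin on the work surface; the furniture and walls round the work are solid. World frame = base frame: x ahead of the robot, y to its left, z up, the work surface at z = 0. Lengths are in mm, angles in rad, forces in N, time in s.
With the tool pointing down it reaches from about 400 to 875 mm from the base axis. Payload 4.4 kg.
Tool frame: the origin (TCP) lies on the centre line of the jaws, within the pads' length; the fingertips stand ctrl.nose_length ahead of it and the grasp point (between the pads) lies 6 mm ahead of it (ctrl.nose_length is the distance from the TCP to the fingertips, in mm); z points along the fingers, y is the direction in which the jaws open and shut (so a half turn about z gives the same grasp; the last joint's range is limited). The gripper opens to 85 mm and grips with 20 to 120 N. Pads are 22 mm wide; open, the fingers measure 114 mm over their backs; the gripper's body (76 mm by 85 mm) begins 54 mm behind the grasp point. The pads swing forward as they close: fully open they stand 13 mm farther back than shut.
Start: joints at [1.07, 0.628, 0.038, 1.517, -0.027, 0.996, -0.02], TCP at [273.826, -589.522, 256.313] pointing down, gripper open.
Joint ranges: [-3.06, 3.06], [-0.37, 2.12], [-1.25, 1.32], [0.18, 2.47], [-1.1, 4.24], [0.23, 1.98], [-2.94, 2.94]. Speed limits (rad/s): [2.57, 2.57, 3.14, 3.14, 3.14, 3.14, 3.14].

## Interface

Orientations are given as [roll, pitch, yaw] about the fixed x, y, z axes, in that order (R = Rz(yaw) Ry(pitch) Rx(roll)).
In Python, from cell import ctrl, vision gives the robot as it stands. The module is installed in compiled form; this text tells all that it offers.
- The arm moves only by the shell command python3 -m inch 'ROWS'. ROWS is a JSON object of lists of equal length, an entry for each row: "travel": the shift along the tool's x, y, z in cm, a list of three; "twist": the turn about the tool's z in degrees; "fingers": the finger opening in cm, from 0 to 8.54. A call has exactly 10 rows; each row is the pose to reach, as a shift and turn from the pose commanded when the call began, along the tool's axes at that moment; what a row does not reach only later rows make up. A row lasts 1/12 s, in which the tool goes at most 41.7 mm and 7.16 degrees, less where a joint would pass 70% of its speed; a pose out of reach is approached as far as the arm can. A call with a gripper value outside its range is refused whole. The fingers move at their own pace and stop on an object; the grip force is fixed at half the most. Time passes only in rows, so rows that repeat a pose let the fingers close, or fill a call up. It gives the time, the measured TCP pose, the force and the opening at its end, in the units of the state.
- ctrl.read_state(): the state, without advancing time (a new reading comes with each control period).
- vision.get_image(name): name is "scene" or "top"; returns a dict with "frame" (400x640x3 uint8, red, green, blue), "fx", "fy", "cx", "cy" (pixels), "position" and "orientation" of the camera in the world. Camera axes: x right, y down, z forward; pixel columns grow to the right and rows downward; lengths in mm; the calibration is good to about 2 mm. A picture is of the moment at which its call begins. There is no depth.
- ctrl.finish_job(): hands the job in, once; it reports no verdict.
The state is a dict: "clock": time; "qpos": joint angles; "qd": joint speeds; "tau": joint torques, N m; "eef_pos": TCP position; "tool_rot": TCP orientation; "force": force on the tool from outside, world axes, zero at the start; "torque": the same for the moment, N m; "width": finger opening in mm.
Only numpy, scipy, OpenCV 4.12 (cv2) and the standard library are available. Lean on these libraries where they do the work, as an engineer would, in place of code of your own. Each camera call takes 0.05 s, during which the arm holds its last target.

## Task

Pick up the shelf bracket that has two hooks on its back, put both hooks through the two slots of the stand, then press it down gently, by feel, until it is fully home and the spring catch clicks out over its rear edge, and let go. Never push with more than about 25 N, and leave the other things on the bench where they are.

Things in the scene. Friction and masses are not known exactly. Their poses are not given: they have to be found in the camera images.
- bracket_grip (a point): Loose steel bracket (0.3 kg): middle of its upright web, 12 mm thick along y, x = -25 to +33 mm, top 16 mm higher; grasp the web across y from above. Axes: x to the hooked back, z up. It stands on a shelf plate 90 x 80 x 6 mm, underside 54 mm below this point, from x = -40 (front, 6 mm lip) to x = +50 (flat rear face). The back's middle is an open window.
- bracket_hooks (a point): Point on the same bracket midway between its two hooks, on the rear face, level with the undersides of their necks (50 mm behind and 4 mm above bracket_grip). Hooks at y = -30 and +30, 8 mm wide: neck 6 mm tall, going back to a tongue at x = 7.5 to 13.5 mm that hangs from 6 mm above to 14 mm below this point.
- stand: Fixed stand with an upright panel 100 mm wide, 5 mm thick, on two posts behind it. Origin: on the bench below the middle of the panel's front face; the face is the plane x = 0 and looks to -x, z up. A foot 12 mm high runs from x = -20 to +44. Hung fully home, bracket_grip is at x = -50 (up to 2.5 mm farther out), y = 0, z nominally 116 mm, really 104 to 140 with the panel's height.
- slots_nominal (a point): Point fixed to the stand: midway between the panel's two slots, on its front face, at the NOMINAL height of their bottom edges (120 mm). Slots at y = -30 and +30, 12 mm wide, 23.5 tall; panel top 45 above. The panel is clamped at an unmeasured height: all of it 12 mm lower to 24 mm higher; find the slots by feel or eye. Hooks go in 14 to 17.5 mm above home; home: necks rest on the bottom edges.
- catch (a joint): Spring leaf, 16 mm wide, in the panel's middle below slot level, hinged at its top; 0 = out (foot about 7 mm out of the face), grows as it is pushed in (rad, about 0.35 flush). The rear edge of the bracket's shelf plate pushes it in on the way down (takes about 5 to 15 N downward); when the bracket is fully home it springs back to 0, just above the plate.
- angle_centre (a point): Centre of a plain steel angle piece without hooks (76 x 70 x 52 mm), loose, not to be used; it stands where the bracket could have stood.
- nut: Loose thumb nut, 27 mm across, 14 mm high, origin at its underside; a bystander.
- dish: Loose screw dish, 68 mm across, 15 mm high, origin at its underside; a bystander.
- obj: Loose microscope objective, 25 mm across, 40 mm high, origin at its underside; a bystander.
- tissue: Loose box of lens tissue, 95 x 62 x 21 mm, origin at its underside; a bystander.

How it is judged (in metres and radians):
On the way, in this order (a step that is already met when the one before it is completed fails the run):
1. the bracket is lifted clear of the bench (height (world z) of bracket_grip above 0.075 m), for 0.2 s.
2. both hooks stand in the slots, the rear face within 3.5 mm of the panel, and the rear edge of the bracket pushes the catch in (x of bracket_grip in the frame of stand between -0.0535 and -0.047 m and y of bracket_grip in the frame of stand between -0.005 and 0.005 m and value of joint catch above 0.12 rad and z of bracket_grip in the frame of stand above 0.1 m), for 0.05 s.
At the end, for the whole second after the job is handed in: The bracket hangs at rest by both hooks, released: its grip point is within 5 mm of the middle, 47 to 54 mm before the panel face, 101 to 143 mm above the bench, tilted under 0.09 rad, square within 0.12 rad; the spring catch is out (under 0.06 rad) over its rear edge (x of bracket_grip in the frame of stand between -0.054 and -0.047 m and y of bracket_grip in the frame of stand between -0.005 and 0.005 m and z of bracket_grip in the frame of stand between 0.101 and 0.143 m and angle between bracket_grip's own z axis and vertical below 0.09 rad and angle between the x axis of bracket_grip and the x axis of stand, either way round below 0.12 rad and value of joint catch below 0.06 rad and linear speed of bracket below 0.02 m/s); the robot touches nothing.
It fails at once if the bracket or the robot loads the stand with more than 65 N (leverage at hooks and rear edge counted; about 30 N of push) (contact force between any of bracket, the arm, the fingers and stand above 65 N).
It fails at once if another thing on the bench is shifted by more than 25 mm (distance of any of angle_centre, nut, dish, obj, tissue from where it was at the start of the episode above 0.025 m).
It also fails if it takes over 48 s, if anything falls off the work surface, if the arm or the gripper's body presses on something with over 40 N, if the wrist force passes 120 N, or if a joint passes its speed limit or range.

## Working session

There is one attempt and no reset: what is moved stays moved. The work goes in short steps, Python scripts to look and compute and a shell command to move; the robot and the scene stay as the last step left them, time stands still between calls to the robot, and variables do not carry over. Pictures are saved under pics/ and viewed, and the job is handed in when it is done.

```bash
mkdir -p pics
cat > h.py <<'E'
import numpy as np, cv2
from scipy.spatial.transform import Rotation as R
from cell import ctrl, vision
def cam(n, save=None):
    d=vision.get_image(n)
    if save: cv2.imwrite('pics/'+save,d['frame'][:,:,::-1])
    return d
def rot(o):
    o=np.array(o,float)
    if o.shape==(3,3): return o
    if o.size==4: raise Exception(o)
    return R.from_euler('xyz',o).as_matrix()
def ray(d,u,v):
    r=rot(d['orientation'])@np.array([(u-d['cx'])/d['fx'],(v-d['cy'])/d['fy'],1.])
    return np.array(d['position'],float),r/np.linalg.norm(r)
def onz(d,u,v,z):
    p,r=ray(d,u,v); return p+r*(z-p[2])/r[2]
def tri(d1,a,d2,b):
    p,r=ray(d1,*a);q,s=ray(d2,*b)
    t=np.linalg.lstsq(np.c_[r,-s],q-p,rcond=None)[0]
    A=p+r*t[0];B=q+s*t[1]; return (A+B)/2,np.linalg.norm(A-B)
def proj(d,P):
    c=rot(d['orientation']).T@(np.array(P,float)-np.array(d['position'],float))
    return np.array([d['fx']*c[0]/c[2]+d['cx'],d['fy']*c[1]/c[2]+d['cy']])
E
python3 - <<'E'
from h import *
for n in('scene','top'):
    d=cam(n,n+'0.png'); print({k:v for k,v in d.items() if k!='frame'})
print(ctrl.read_state(),ctrl.nose_length)
E
```

```text
{'fx': 396.07344874383114, 'fy': 396.07344874383114, 'cx': 315.94147546979656, 'cy': 203.00159008823258, 'position': array([1012.89055078,  151.31240576,  739.60732413]), 'orientation': array([-2.42287306,  0.01187403,  1.4113966 ])}
{'fx': 442.1315921253503, 'fy': 442.1315921253503, 'cx': 325.90499020919856, 'cy': 192.08854293429985, 'position': array([ 294.66595877,  229.69283875, 1099.21352419]), 'orientation': array([-3.00436603, -0.02047314, -1.59524065])}
{'clock': 0.1, 'qpos': array([ 1.07019758,  0.62925439,  0.03843175,  1.51828028, -0.02698134,
        0.99630227, -0.01997795]), 'qd': array([ 1.33958885e-06, -2.61104023e-03, -9.47129739e-04, -2.95424965e-03,
       -1.97712422e-03, -1.32318978e-03,  1.78495193e-03]), 'tau': array([ 2.50634272e-03, -5.64532256e+01,  1.23013202e+00, -1.93975317e+01,
        1.12565851e-02,  5.43872491e-03,  4.32602008e-05]), 'eef_pos': array([ 273.60690687, -589.03055971,  255.47636417]), 'tool_rot': array([-3.13986619e+00,  2.57664354e-05,  4.34841219e-01]), 'force': array([-1.06171846,  0.72617131, -0.14136845]), 'torque': array([-0.02511398, -0.00243463,  0.00110153]), 'width': 85.54795455634712} 25.0
```

View pics/scene0.png

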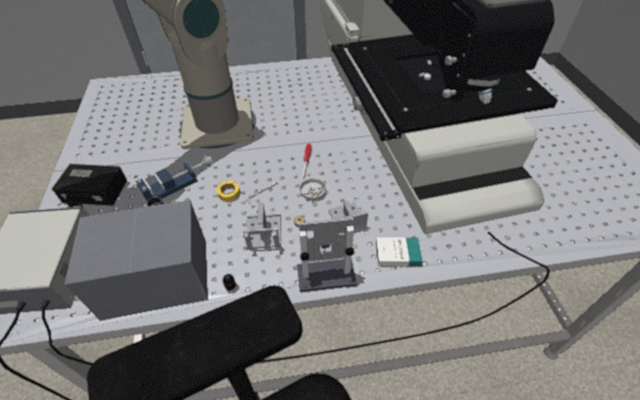

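View pics/top0.png

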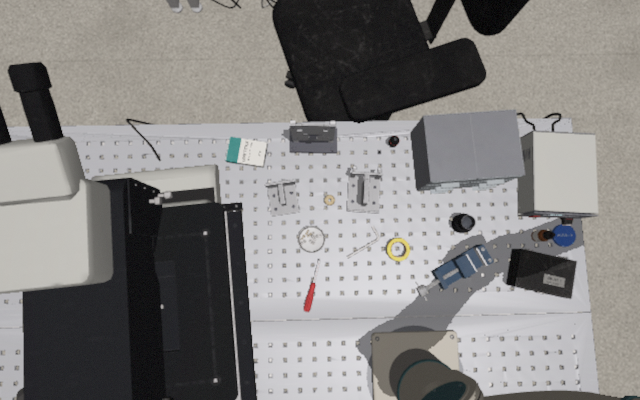

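The scene view shows the stand at about (328,255), one metal piece at (262,232) and another at (347,212). The top view has the stand at (313,138), one piece at (283,197) and another at (364,190). I'll zoom in to tell them apart.

Run:
```python
import cv2
a=cv2.imread('pics/scene0.png')[170:300,215:440]; cv2.imwrite('pics/sz0.png',cv2.resize(a,None,fx=3.5,fy=3.5,interpolation=cv2.INTER_CUBIC))
a=cv2.imread('pics/top0.png')[110:265,215:415]; cv2.imwrite('pics/tz0.png',cv2.resize(a,None,fx=3.8,fy=3.8,interpolation=cv2.INTER_CUBIC))
```

```text
(no output)
```

View pics/sz0.png

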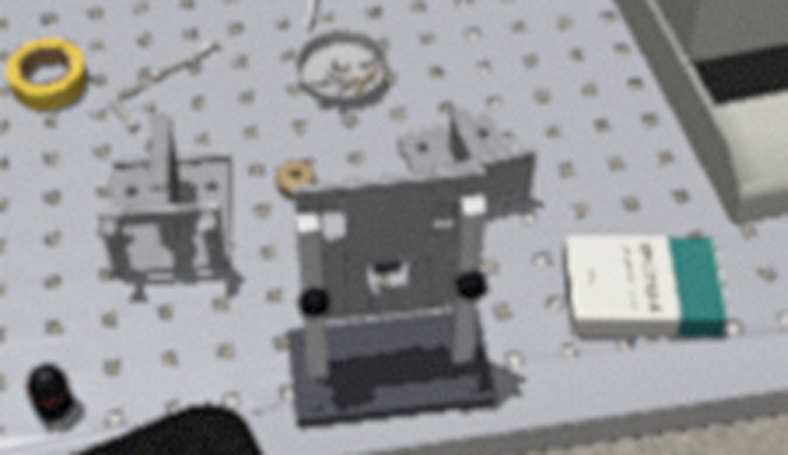

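View pics/tz0.png

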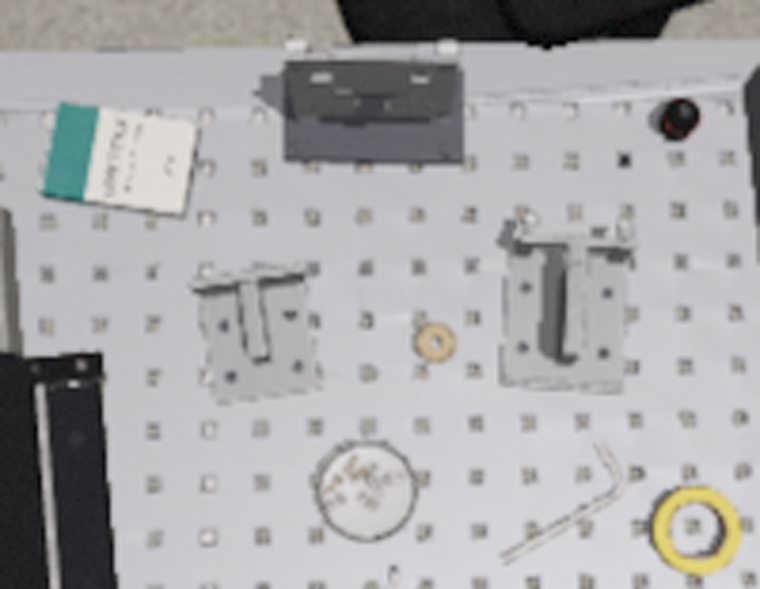

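Run:
```python
import cv2
def z(n,x0,y0,w,h,f,o):
    a=cv2.imread(f'pics/{n}0.png')[y0:y0+h,x0:x0+w]; a=cv2.resize(a,None,fx=f,fy=f,interpolation=cv2.INTER_LINEAR)
    for i in range(0,w,10):
        cv2.line(a,(i*f,0),(i*f,6),(0,0,255),1); cv2.putText(a,str(x0+i),(i*f,18),0,.35,(0,0,255))
    for i in range(0,h,10):
        cv2.line(a,(0,i*f),(6,i*f),(0,0,255),1); cv2.putText(a,str(y0+i),(8,i*f+4),0,.35,(0,0,255))
    cv2.imwrite('pics/'+o,a)
z('scene',240,195,48,62,9,'sb.png')
z('top',340,160,50,60,9,'tb.png')
z('scene',290,210,70,75,8,'ss.png')
z('top',280,115,66,45,12,'ts.png')
```

```text
(no output)
```

View pics/sb.png

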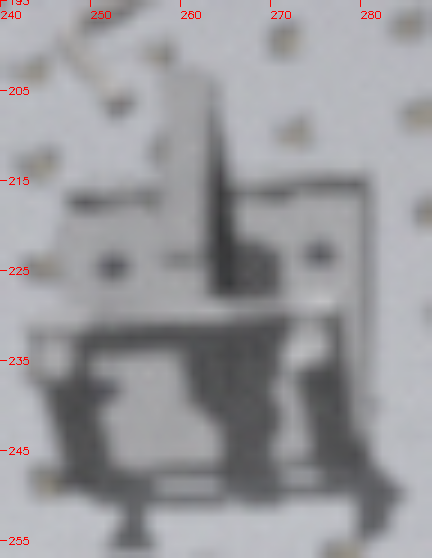

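View pics/tb.png

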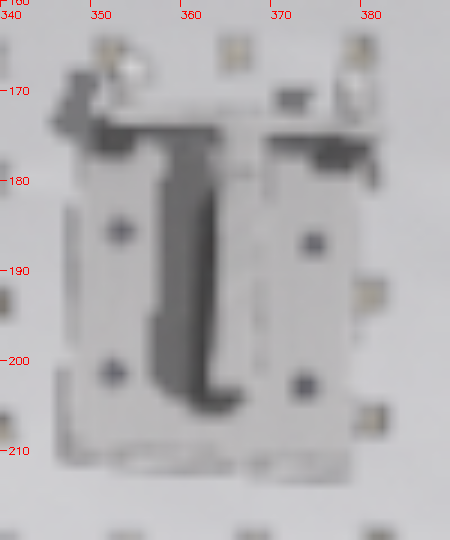

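View pics/ss.png

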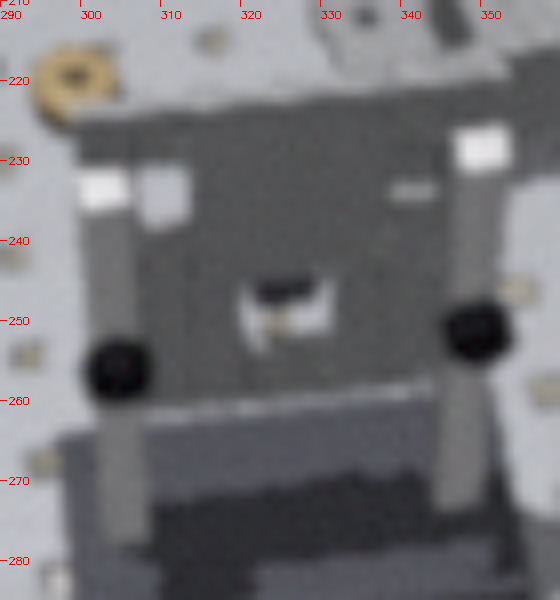

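View pics/ts.png

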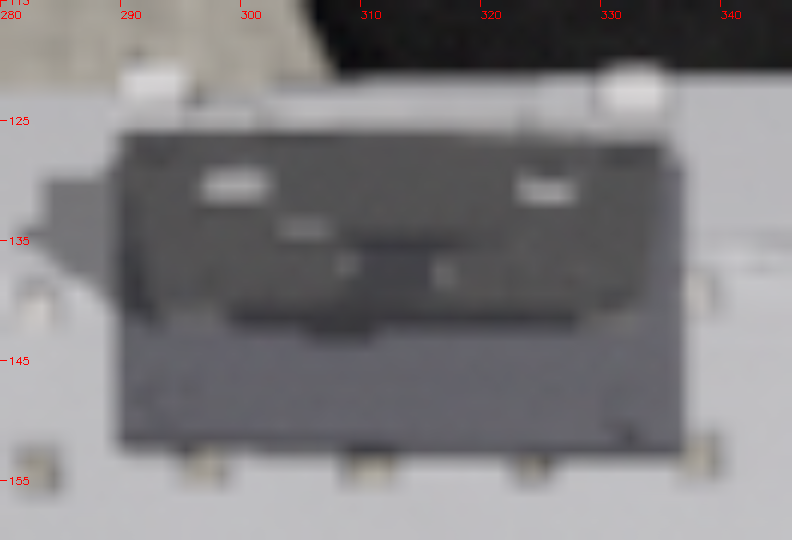

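```bash
cat > frames.py <<'E'
from h import *
s=cam('scene'); t=cam('top')
E
python3 - <<'E'
from frames import *
def T(n,a,b): 
    p,e=tri(s,np.array(a)-.5,t,np.array(b)-.5); print(n,p.round(1),round(e,1))
T('panel -y top',(298.8,226),(335.3,127.5))
T('panel +y top',(351.5,219.8),(290,126.5))
T('post top -',(303,232.5+.8),(332.5,122.5)); T('post top +',(349.5,228),(293,122))
T('web front top',(260,203),(364,202))
T('bracket plate front +y',(280.5,215.5),(346.5,211))
T('plate front -y',(247,217.5),(378.5,213))
T('back top -y',(249,231.5),(380,175)); T('back top +y',(277.5,230),(349.5,174))
for n,c,z in [('plate front +',(346.5,211.5),6),('plate front -',(378.5,213.5),6),('plate rear + ',(349.5,174),58),('rear -',(380,175.5),58),('web f',(365.5,203),70),('web r',(366.5,173),70),
  ('foot f+',(290,152),12),('foot f-',(337,152.5),12)]:
    print(n,onz(t,c[0]-.5,c[1]-.5,z).round(1))
E
```

```text
panel -y top [565.4 184.1 166.4] 1.0
panel +y top [568.8 282.2 168.3] 1.4
post top - [578.6 189.7 160.3] 0.8
post top + [581.2 276.  160.6] 1.2
web front top [411.8 114.5  71.2] 6.2
bracket plate front +y [398.1 154.    2.4] 1.1
plate front -y [391.3  74.1   3. ] 1.5
back top -y [477.6  78.6  58.7] 6.3
back top +y [482.  145.5  55.2] 5.5
plate front + [396.6 154.9   6. ]
plate front - [389.8  75.4   6. ]
plate rear +  [481.6 148.5  58. ]
rear - [476.5  75.4  58. ]
web f [409.6 114.   70. ]
web r [481.1 109.   70. ]
foot f+ [549.1 292.6  12. ]
foot f- [545.4 174.6  12. ]
```

The hooked bracket is the piece with a rear window, at scene (262,232) and top (364,190). Its grip point is about (433,112,54) with yaw −0.077. The stand's panel face is at about x=567, y=233, yaw −0.033, and the panel top is at z≈167, so the offset is about +2. I'll move over the bracket.

```bash
python3 -m inch '{"travel":[[1,-1.3,0],[3.5,-4.5,0],[6,-7.7,0],[8.5,-11,0],[11,-14.2,0],[13.5,-17.4,0],[16,-20.6,0],[18.5,-23.9,0],[21,-27.1,0],[23.5,-30.3,0]],"twist":[0,0,0,0,0,0,0,0,0,0],"fingers":[8.5,8.5,8.5,8.5,8.5,8.5,8.5,8.5,8.5,8.5]}'
python3 -m inch '{"travel":[[2.5,-3.2,0],[5,-6.5,0],[7.5,-9.7,0],[10,-12.9,0],[12.5,-16.1,0],[15,-19.4,1],[17.5,-22.6,3],[19.5,-25.2,5],[20.5,-26.5,7],[20.5,-26.5,8]],"twist":[5,10,15,20,25,29.3,29.3,29.3,29.3,29.3],"fingers":[6,6,6,6,6,6,6,6,6,6]}'
python3 - <<'E'
from h import *
import cv2
s=ctrl.read_state();print(s['eef_pos'],s['tool_rot'],s['width'],s['clock'])
for n,(x,y) in {'scene':(170,130),'top':(300,110)}.items():
    f=cam(n,n+'1.png')['frame'][:,:,::-1]; cv2.imwrite(f'pics/{n}1z.png',cv2.resize(f[y:y+150,x:x+200],None,fx=3.5,fy=3.5))
E
```

```text
clock: 1.03
eef_pos: [359.3, -213.9, 256.5]
tool_rot: [3.141, -0.0, 0.434]
force: [0.6, 0.5, 0.0]
width: 85.2
clock: 1.87
eef_pos: [433.8, 116.3, 174.4]
tool_rot: [-3.139, 0.001, -0.069]
force: [-0.0, 0.1, -0.2]
width: 59.8
[433.8005428  116.34020814 174.406258  ] [-3.13935696e+00  6.44400201e-04 -6.87729276e-02] 59.78294776805724 1.8667
```

View pics/scene1z.png

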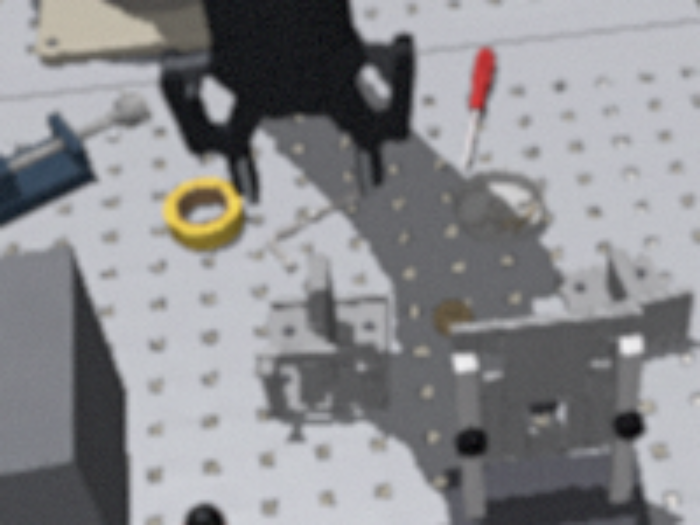

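View pics/top1z.png

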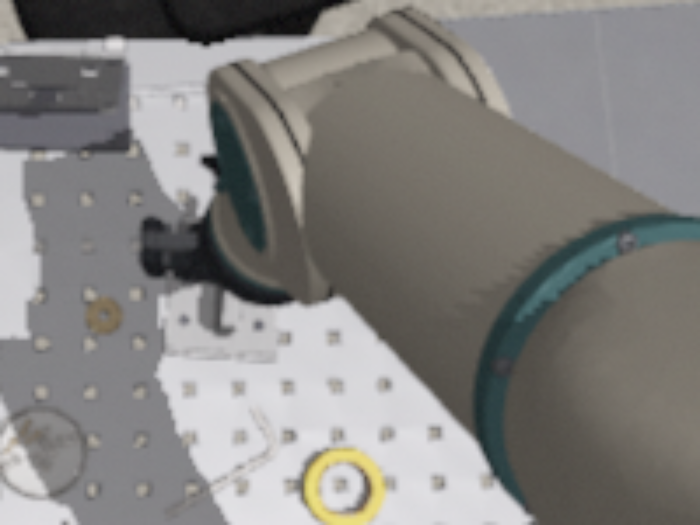

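```bash
python3 -m inch '{"travel":[[0,0.3,1],[0,0.4,3],[0,0.4,5],[0,0.4,7],[0,0.4,8.5],[0,0.4,8.5],[0,0.4,8.5],[0,0.4,8.5],[0,0.4,8.5],[0,0.4,8.5]],"twist":[0.3,0.3,0.3,0.3,0.3,0.3,0.3,0.3,0.3,0.3],"fingers":[6,6,6,6,6,6,6,6,6,6]}'
python3 - <<'E'
from h import *
import cv2
s=ctrl.read_state();print(s['eef_pos'],s['tool_rot'],s['width'],s['clock'])
for n,(x,y) in {'scene':(215,160)}.items():
    f=cam(n,n+'2.png')['frame'][:,:,::-1]; cv2.imwrite(f'pics/{n}2z.png',cv2.resize(f[y:y+100,x:x+140],None,fx=5,fy=5))
E
```

```text
clock: 2.8
eef_pos: [434.1, 107.0, 92.4]
tool_rot: [-3.141, -0.002, -0.082]
force: [0.3, 0.3, 0.3]
width: 60.2
[434.05400699 107.01322529  92.40698486] [-3.14086156e+00 -2.04361019e-03 -8.21318056e-02] 60.212941754650785 2.8
```

View pics/scene2z.png

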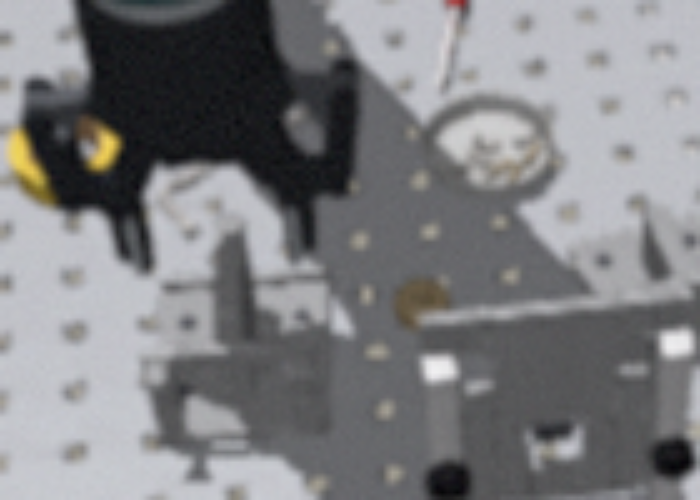

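The jaws' midpoint (zoomed x≈215) sits about 5 mm to −y of the web (x≈230), which matches the TCP reading of y=107. I'll correct, descend and grip.

```bash
python3 -m inch '{"travel":[[0,-0.5,0.5],[0,-0.5,1.5],[0,-0.5,2.5],[0,-0.5,3.2],[0,-0.5,3.2],[0,-0.5,3.2],[0,-0.5,3.2],[0,-0.5,3.2],[0,-0.5,3.2],[0,-0.5,3.2]],"twist":[0,0,0,0,0,0,0,0,0,0],"fingers":[6,6,6,6,6,6,4,2.5,1.5,1]}'
python3 -m inch '{"travel":[[0,0,0],[0,0,0],[0,0,0],[0,0,0],[0,0,0],[0,0,0],[0,0,0],[0,0,0],[0,0,0],[0,0,0]],"twist":[0,0,0,0,0,0,0,0,0,0],"fingers":[0.6,0.6,0.6,0.6,0.6,0.6,0.6,0.6,0.6,0.6]}'
python3 - <<'E'
from h import *
import cv2
s=ctrl.read_state();print(s['eef_pos'],s['tool_rot'],s['width'],s['clock'],s['force'])
for n,(x,y) in {'scene':(215,160)}.items():
    f=cam(n,n+'3.png')['frame'][:,:,::-1]; cv2.imwrite(f'pics/{n}3z.png',cv2.resize(f[y:y+100,x:x+140],None,fx=5,fy=5))
E
```

```text
clock: 3.68
eef_pos: [433.7, 111.7, 59.4]
tool_rot: [3.141, 0.0, -0.082]
force: [-1.6, -2.7, 5.2]
width: 12.0
clock: 4.52
eef_pos: [433.8, 111.7, 59.5]
tool_rot: [3.141, -0.0, -0.082]
force: [-0.7, -2.2, 5.4]
width: 11.0
[433.75276534 111.67751628  59.52611058] [ 3.14120133e+00 -1.29211671e-04 -8.21318668e-02] 11.036276445004797 4.5167 [-0.71973234 -2.24793301  5.43779811]
```

View pics/scene3z.png

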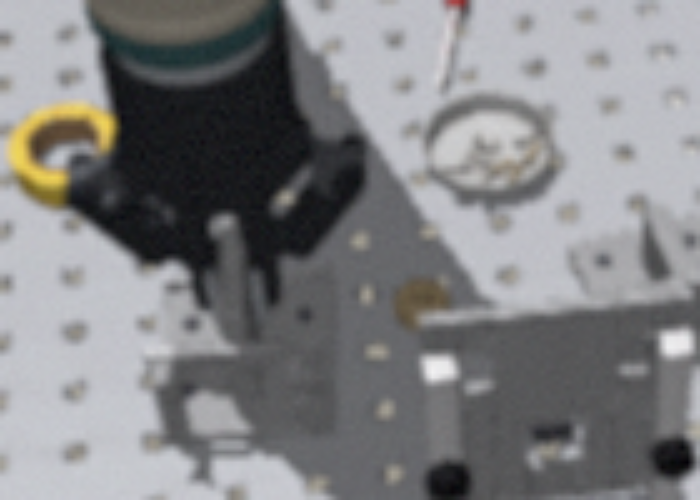

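The grip is good: width is 11 mm on the web. I'll lift and carry the bracket to about 80 mm in front of the panel, a bit above the insertion height.

```bash
python3 -m inch '{"travel":[[0,0,-0.5],[0,0,-2],[0,0,-4],[0,0,-6.5],[0.4,-1.5,-8.5],[1.2,-4,-9.5],[2.2,-7,-9.5],[3.2,-10,-9.5],[4,-12,-9.5],[4.3,-12.8,-9.5]],"twist":[0,0,0,0,-0.5,-1,-1.5,-2,-2.5,-2.8],"fingers":[0.6,0.6,0.6,0.6,0.6,0.6,0.6,0.6,0.6,0.6]}'
python3 -m inch '{"travel":[[0,0,0],[0,0,0],[0,0,0],[0,0,0],[0,0,0],[0,0,0],[0,0,0],[0,0,0],[0,0,0],[0,0,0]],"twist":[0,0,0,0,0,0,0,0,0,0],"fingers":[0.6,0.6,0.6,0.6,0.6,0.6,0.6,0.6,0.6,0.6]}'
cat > look.py <<'E'
from h import *
import sys
k=sys.argv[1]
s=ctrl.read_state();print(s['eef_pos'].round(1),s['tool_rot'].round(3),s['width'],s['clock'],s['force'].round(1))
for n,(x,y) in {'scene':(275,165),'top':(265,100)}.items():
    f=cam(n,f'{n}{k}.png')['frame'][:,:,::-1]; w,h=110,95;F=7
    a=cv2.resize(f[y:y+h,x:x+w],None,fx=F,fy=F)
    for i in range(0,w,10):
        cv2.line(a,(i*F,0),(i*F,6),(0,0,255),1); cv2.putText(a,str(x+i),(i*F,18),0,.35,(0,0,255))
    for i in range(0,h,10):
        cv2.line(a,(0,i*F),(6,i*F),(0,0,255),1); cv2.putText(a,str(y+i),(8,i*F+4),0,.35,(0,0,255))
    b=cv2.resize(a,(800,int(h*F*800/(w*F)))) if a.shape[1]>800 else a
    cv2.imwrite(f'pics/{n}{k}z.png',b[:600] if b.shape[0]>600 and 0 else cv2.resize(a,(695,600)))
E
python3 look.py 4
```

```text
clock: 5.4
eef_pos: [488.0, 240.9, 154.6]
tool_rot: [-3.137, -0.002, -0.029]
force: [0.8, 0.9, -4.0]
width: 11.1
clock: 6.23
eef_pos: [487.1, 236.0, 154.3]
tool_rot: [3.142, -0.0, -0.033]
force: [-0.4, -0.4, -4.4]
width: 11.0
[487.1 236.  154.3] [ 3.142 -0.    -0.033] 11.032960285059447 6.2333 [-0.4 -0.4 -4.4]
```

View pics/scene4z.png

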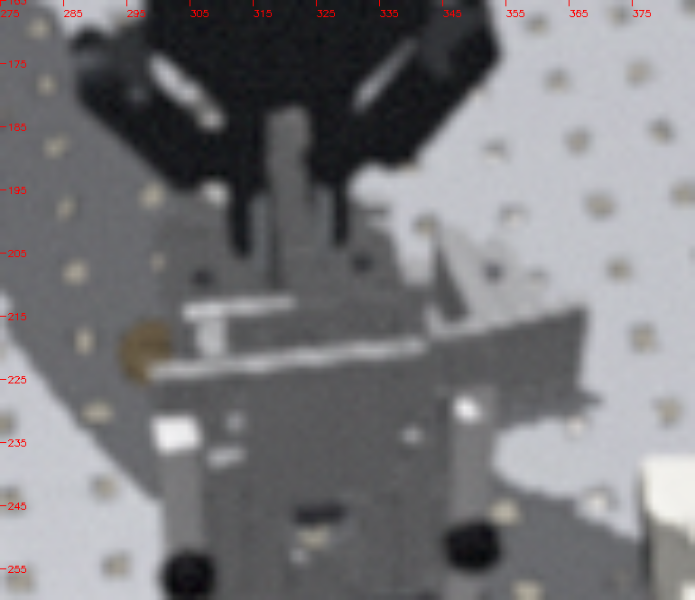

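View pics/top4z.png

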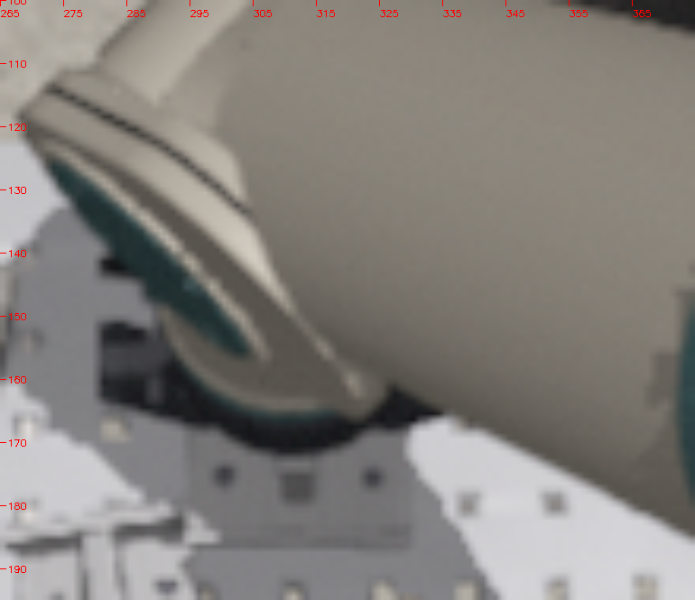

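```bash
cat > pr.py <<'E'
from h import *
import sys
s=ctrl.read_state(); d=cam('scene')
e=s['eef_pos']; yaw=s['tool_rot'][2]
g=e+[0,0,-5.5]; M=R.from_euler('z',yaw).as_matrix()
for n,l in {'hook- tongue TL':(63.5,-34,10),'TR':(63.5,-26,10),'BL':(63.5,-34,-10),'BR':(63.5,-26,-10),'h+TL':(63.5,26,10),'h+TR':(63.5,34,10),'web rear top':(33,0,16),'back top -':(50,-34,10),'back top +':(50,34,10)}.items():
    print(n,(proj(d,g+M@np.array(l,float))+.5).round(1))
S=R.from_euler('z',-0.033).as_matrix(); o=np.array([567,233.4,0])
for off in (0,2,4):
  print(off,[ (n,(proj(d,o+S@np.array(l,float)+[0,0,off])+.5).round(1).tolist()) for n,l in {'ptop-':(5,-50,165),'ptop+':(5,50,165),'ftop-':(0,-50,165),'slot-bl back':(5,-36,120),'slot-br back':(5,-24,120),'slot- tl back':(5,-36,143.5),'slot+ b':(5,30,120),'slot+t':(5,30,143.5)}.items()])
E
python3 pr.py
```

```text
hook- tongue TL [306.5 220.7]
TR [310.7 220.3]
BL [306.8 227.3]
BR [311.  226.8]
h+TL [338.1 217.4]
h+TR [342.3 216.9]
web rear top [322.3 204.6]
back top - [305.7 215.2]
back top + [341.1 211.5]
0 [('ptop-', [299.0, 228.6]), ('ptop+', [352.9, 222.8]), ('ftop-', [298.7, 226.5]), ('slot-bl back', [307.3, 242.2]), ('slot-br back', [313.5, 241.5]), ('slot- tl back', [307.0, 234.9]), ('slot+ b', [341.3, 238.4]), ('slot+t', [341.8, 231.0])]
2 [('ptop-', [299.0, 228.0]), ('ptop+', [353.0, 222.1]), ('ftop-', [298.7, 225.8]), ('slot-bl back', [307.3, 241.6]), ('slot-br back', [313.5, 240.9]), ('slot- tl back', [306.9, 234.2]), ('slot+ b', [341.4, 237.8]), ('slot+t', [341.8, 230.4])]
4 [('ptop-', [298.9, 227.3]), ('ptop+', [353.0, 221.5]), ('ftop-', [298.6, 225.1]), ('slot-bl back', [307.3, 241.0]), ('slot-br back', [313.5, 240.3]), ('slot- tl back', [306.9, 233.6]), ('slot+ b', [341.4, 237.2]), ('slot+t', [341.9, 229.8])]
```

Run:
```python
from frames import *
def T(n,a,b): 
    p,e=tri(s,np.array(a)-.5,t,np.array(b)-.5); print(n,p.round(1),round(e,1))
T('front top -',(298.6,223),(335.3,127.5))
T('front top +',(352.,217.2),(290,126.5))
T('back top -',(298.6,225.2),(335.3,125.2))
def onx(d,c,x):
    p,r=ray(d,c[0]-.5,c[1]-.5); return (p+r*(x-p[0])/r[0]).round(1)
print(onx(s,(298.6,225.2),570.4),onx(t,(335.3,127.5),565.4),onx(t,(290,126.5),568.6))
# slots: scene back face. image initial: see-through +y? slot- white box (306,230)-(312,238); 
for c in [(306.3,230.4),(312.3,230.4),(306.3,238.5),(312,238.5),(338.5,233),(344,233),(338.5,235)]: print(c,onx(s,c,571))
for c in [(296,129),(302,129),(296,132),(302,132),(322.3,129.3),(327.8,131.7)]: print('top',c,onx(t,c,567),onx(t,c,572))
```

```text
front top - [563.5 184.4 172.9] 1.1
front top + [567.3 282.5 173.9] 0.1
back top - [568.6 184.  172.9] 1.7
[570.4 183.  175.3] [565.4 184.6 166.7] [568.6 282.8 169.6]
(306.3, 230.4) [571.  196.4 157.6]
(312.3, 230.4) [571.  207.6 155.2]
(306.3, 238.5) [571.  195.6 132.6]
(312, 238.5) [571.  206.5 130.1]
(338.5, 233) [571.  257.5 136.1]
(344, 233) [571.  268.3 133.7]
(338.5, 235) [571.  257.7 129.7]
top (296, 129) [567.  270.5 155. ] [572.  271.3 137.6]
top (302, 129) [567.  257.4 154.1] [572.  257.9 136.8]
top (296, 132) [567.  271.7 130.9] [572.  272.4 113.1]
top (302, 132) [567.  258.2 130. ] [572.  258.7 112.2]
top (322.3, 129.3) [567.  212.7 148.9] [572.  212.3 131.4]
top (327.8, 131.7) [567.  200.  128.6] [572.  199.5 110.8]
```

Re-reading the edges, the panel's bright top strip means its top is really at about z≈173. That gives an offset of roughly +9, slot bottoms at about 129, and insertion at about TCP z≈146.5. I'll move there, close to the panel.

```bash
python3 -m inch '{"travel":[[0.1,0,0.2],[0.2,0,0.4],[0.4,0,0.6],[0.6,0,0.8],[0.7,0,0.8],[0.7,0,0.8],[0.7,0,0.8],[0.7,0,0.8],[0.7,0,0.8],[0.7,0,0.8]],"twist":[0,0,0,0,0,0,0,0,0,0],"fingers":[0.6,0.6,0.6,0.6,0.6,0.6,0.6,0.6,0.6,0.6]}'
python3 look.py 5; python3 pr.py | head -9
```

```text
clock: 7.32
eef_pos: [494.1, 235.9, 146.4]
tool_rot: [-3.141, -0.0, -0.033]
force: [-0.7, 0.3, -3.4]
width: 11.1
[494.1 235.9 146.4] [-3.141 -0.    -0.033] 11.135674027002246 7.3167 [-0.7  0.3 -3.4]
hook- tongue TL [307.1 226.2]
TR [311.3 225.8]
BL [307.4 232.6]
BR [311.5 232.2]
h+TL [338.6 222.8]
h+TR [342.7 222.4]
web rear top [322.7 210. ]
back top - [306.3 220.7]
back top + [341.5 216.9]
```

View pics/scene5z.png

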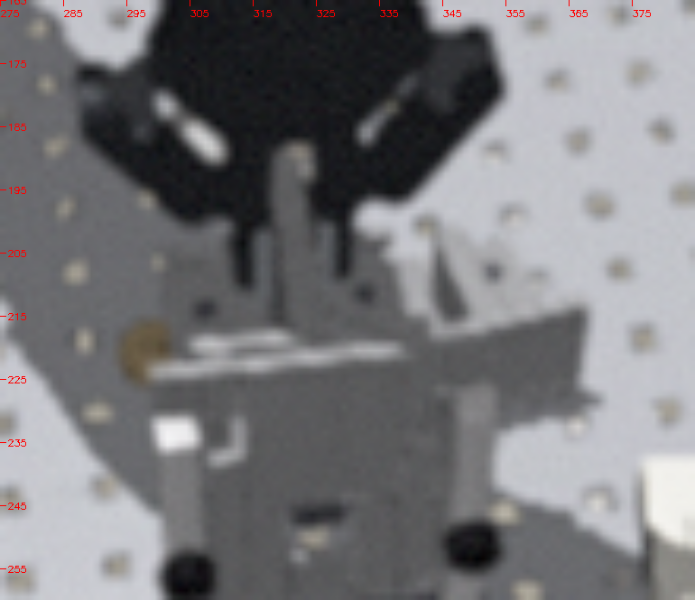

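The −y slot shows at (307.5–313.7, 230.5–238.5) with the dark tongue inside it, slightly left of centre. So I'll shift +0.5 mm in y and creep forward.

```bash
python3 -m inch '{"travel":[[0.1,-0.05,0],[0.2,-0.05,0],[0.3,-0.05,0],[0.4,-0.05,0],[0.5,-0.05,0],[0.6,-0.05,0],[0.7,-0.05,0],[0.8,-0.05,0],[0.8,-0.05,0],[0.8,-0.05,0]],"twist":[0,0,0,0,0,0,0,0,0,0],"fingers":[0.6,0.6,0.6,0.6,0.6,0.6,0.6,0.6,0.6,0.6]}'
python3 look.py 6
```

```text
clock: 8.3
eef_pos: [502.1, 236.0, 146.3]
tool_rot: [-3.142, -0.0, -0.033]
force: [-0.2, 0.5, -4.1]
width: 11.1
[502.1 236.  146.3] [-3.142 -0.    -0.033] 11.083852515432373 8.3 [-0.2  0.5 -4.1]
```

View pics/scene6z.png

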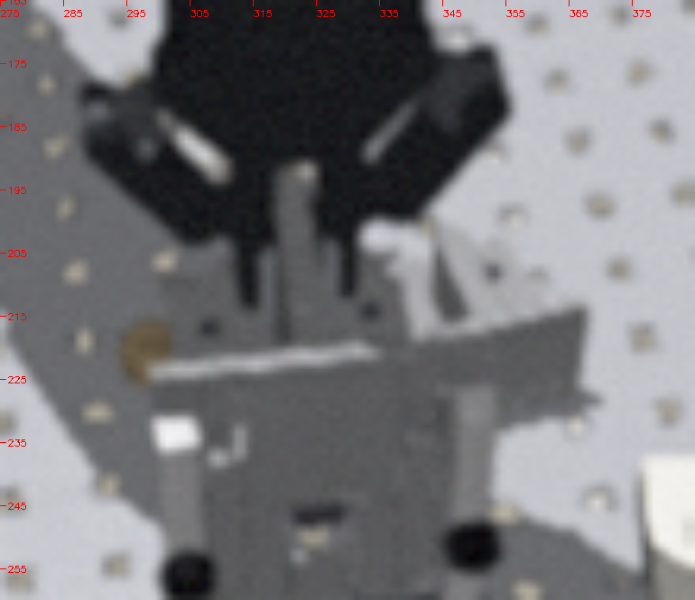

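```bash
python3 -m inch '{"travel":[[0.05,0,0],[0.1,0,0],[0.15,0,0],[0.2,0,0],[0.25,0,0],[0.3,0,0],[0.3,0,0],[0.3,0,0],[0.3,0,0],[0.3,0,0]],"twist":[0,0,0,0,0,0,0,0,0,0],"fingers":[0.6,0.6,0.6,0.6,0.6,0.6,0.6,0.6,0.6,0.6]}'
python3 look.py 7
```

```text
clock: 9.23
eef_pos: [503.6, 236.0, 146.1]
tool_rot: [3.141, 0.002, -0.032]
force: [-5.5, 0.2, -1.6]
width: 11.5
[503.6 236.  146.1] [ 3.141e+00  2.000e-03 -3.200e-02] 11.547368181782293 9.2333 [-5.5  0.2 -1.6]
```

View pics/scene7z.png

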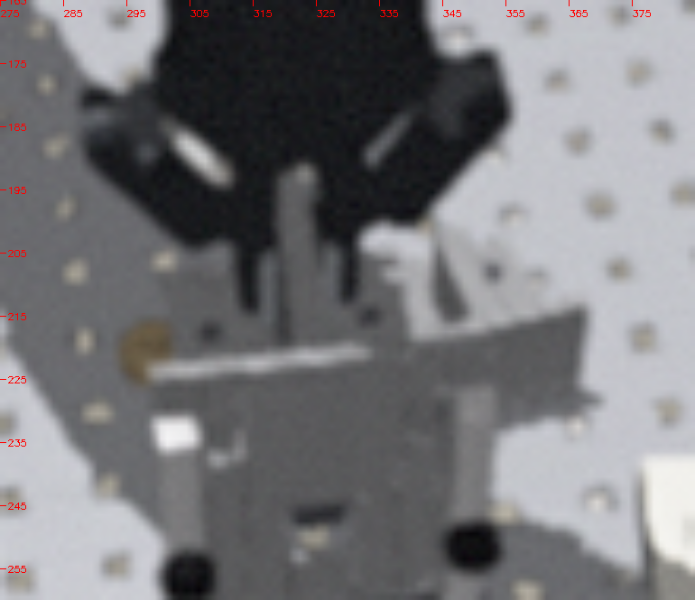

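Contact came at x≈503 with 5.5 N, so the hooks aren't in yet. Bright slot-bottom surface shows directly under the dark tongue at (309,238), so the tongue looks slightly too low. I'll slide up under this light pressure.

```bash
python3 -m inch '{"travel":[[0,0,-0.02],[0,0,-0.04],[0,0,-0.07],[0,0,-0.1],[0,0,-0.12],[0,0,-0.14],[0,0,-0.16],[0,0,-0.18],[0,0,-0.2],[0,0,-0.2]],"twist":[0,0,0,0,0,0,0,0,0,0],"fingers":[0.6,0.6,0.6,0.6,0.6,0.6,0.6,0.6,0.6,0.6]}'
python3 look.py 8
```

```text
clock: 10.17
eef_pos: [507.1, 236.0, 149.0]
tool_rot: [-3.14, -0.004, -0.034]
force: [-0.3, -0.3, -3.3]
width: 11.4
[507.1 236.  149. ] [-3.14  -0.004 -0.034] 11.378251634054001 10.1667 [-0.3 -0.3 -3.3]
```

View pics/scene8z.png

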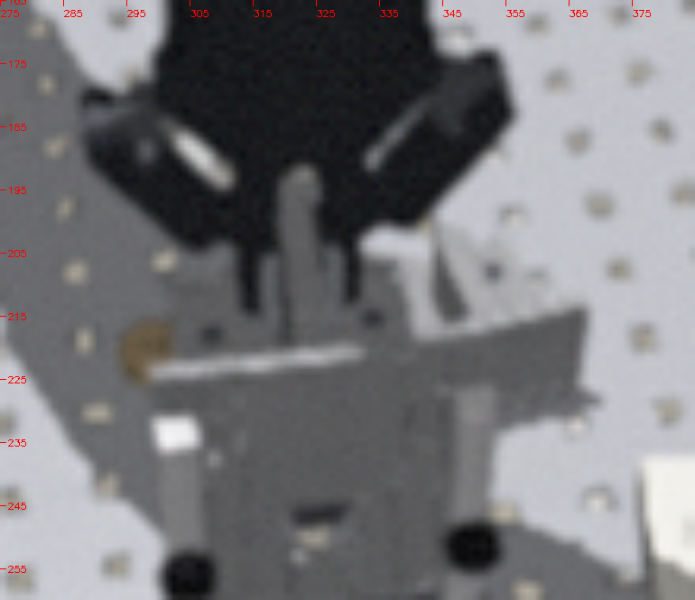

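The tongues slipped in: x went past 503 to 507 with no force. I'll continue forward until the rear face meets the panel (about 516–517).

```bash
python3 -m inch '{"travel":[[0.1,0,0],[0.2,0,0],[0.3,0,0],[0.4,0,0],[0.5,0,0],[0.6,0,0],[0.65,0,0],[0.7,0,0],[0.75,0,0],[0.75,0,0]],"twist":[0,0,0,0,0,0,0,0,0,0],"fingers":[0.6,0.6,0.6,0.6,0.6,0.6,0.6,0.6,0.6,0.6]}'
python3 look.py 9
```

```text
clock: 11.1
eef_pos: [512.6, 235.7, 148.3]
tool_rot: [-3.142, -0.0, -0.033]
force: [-0.4, -0.2, -3.7]
width: 11.2
[512.6 235.7 148.3] [-3.142 -0.    -0.033] 11.21611252981719 11.1 [-0.4 -0.2 -3.7]
```

View pics/scene9z.png

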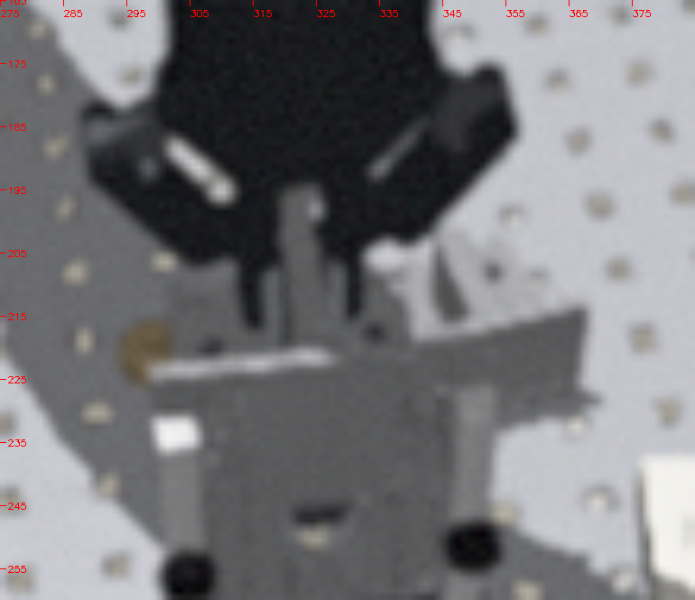

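```bash
python3 -m inch '{"travel":[[0.05,0,0],[0.1,0,0],[0.15,0,0],[0.2,0,0],[0.25,0,0],[0.3,0,0],[0.35,0,0],[0.4,0,0],[0.4,0,0],[0.4,0,0]],"twist":[0,0,0,0,0,0,0,0,0,0],"fingers":[0.6,0.6,0.6,0.6,0.6,0.6,0.6,0.6,0.6,0.6]}'
```

```text
clock: 12.03
eef_pos: [514.6, 235.6, 147.9]
tool_rot: [3.141, 0.004, -0.032]
force: [-6.3, -0.1, -0.6]
width: 11.6
```

Contact at 514.6 (6 N) is about 2 mm short of flush, so it's probably the spring leaf. I'll press slightly more and start down.

```bash
python3 -m inch '{"travel":[[0.03,0,0],[0.06,0,0],[0.09,0,0],[0.12,0,0],[0.12,0,0.02],[0.12,0,0.05],[0.12,0,0.1],[0.12,0,0.15],[0.12,0,0.2],[0.12,0,0.2]],"twist":[0,0,0,0,0,0,0,0,0,0],"fingers":[0.6,0.6,0.6,0.6,0.6,0.6,0.6,0.6,0.6,0.6]}'
```

```text
clock: 12.87
eef_pos: [515.9, 235.7, 146.3]
tool_rot: [3.141, 0.003, -0.032]
force: [-7.2, 0.3, 2.0]
width: 11.3
```

```bash
python3 -m inch '{"travel":[[0,0,0.05],[0,0,0.1],[0,0,0.16],[0,0,0.22],[0,0,0.28],[0,0,0.34],[0,0,0.4],[0,0,0.45],[0,0,0.5],[0,0,0.5]],"twist":[0,0,0,0,0,0,0,0,0,0],"fingers":[0.6,0.6,0.6,0.6,0.6,0.6,0.6,0.6,0.6,0.6]}'
```

```text
clock: 13.7
eef_pos: [516.2, 235.7, 141.3]
tool_rot: [3.141, 0.003, -0.032]
force: [-5.4, 0.4, 0.9]
width: 11.1
```

Moving down freely with a light load. I'll look, then continue.

```bash
python3 -m inch '{"travel":[[0,0,0.05],[0,0,0.1],[0,0,0.15],[0,0,0.2],[0,0,0.25],[0,0,0.3],[0,0,0.35],[0,0,0.4],[0,0,0.4],[0,0,0.4]],"twist":[0,0,0,0,0,0,0,0,0,0],"fingers":[0.6,0.6,0.6,0.6,0.6,0.6,0.6,0.6,0.6,0.6]}'
python3 look.py 10
```

```text
clock: 14.53
eef_pos: [516.1, 235.6, 137.1]
tool_rot: [3.141, 0.003, -0.032]
force: [-5.7, -0.4, -1.1]
width: 10.8
[516.1 235.6 137.1] [ 3.141e+00  3.000e-03 -3.200e-02] 10.753383711758168 14.5333 [-5.7 -0.4 -1.1]
```

View pics/scene10z.png

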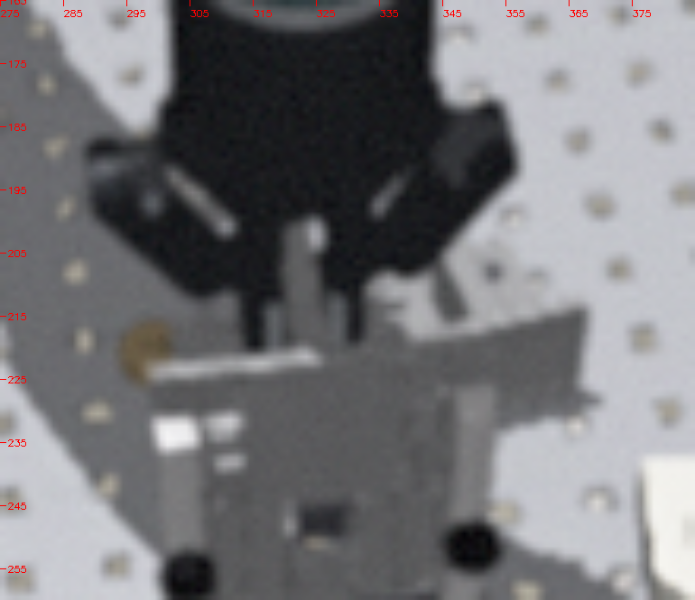

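```bash
python3 pr.py
python3 - <<'E'
import cv2
a=cv2.imread('pics/scene10.png')[215:265,295:355]; cv2.imwrite('pics/s10zz.png',cv2.resize(cv2.convertScaleAbs(a,alpha=1.6,beta=-30),None,fx=12,fy=12,interpolation=cv2.INTER_LINEAR))
E
```

```text
hook- tongue TL [308.8 238.6]
TR [313.1 238.1]
BL [309.1 244.8]
BR [313.3 244.3]
h+TL [340.6 235. ]
h+TR [344.8 234.6]
web rear top [324.6 221.9]
back top - [308.  232.8]
back top + [343.6 228.9]
0 [('ptop-', [299.0, 228.6]), ('ptop+', [352.9, 222.8]), ('ftop-', [298.7, 226.5]), ('slot-bl back', [307.3, 242.2]), ('slot-br back', [313.5, 241.5]), ('slot- tl back', [307.0, 234.9]), ('slot+ b', [341.3, 238.4]), ('slot+t', [341.8, 231.0])]
2 [('ptop-', [299.0, 228.0]), ('ptop+', [353.0, 222.1]), ('ftop-', [298.7, 225.8]), ('slot-bl back', [307.3, 241.6]), ('slot-br back', [313.5, 240.9]), ('slot- tl back', [306.9, 234.2]), ('slot+ b', [341.4, 237.8]), ('slot+t', [341.8, 230.4])]
4 [('ptop-', [298.9, 227.3]), ('ptop+', [353.0, 221.5]), ('ftop-', [298.6, 225.1]), ('slot-bl back', [307.3, 241.0]), ('slot-br back', [313.5, 240.3]), ('slot- tl back', [306.9, 233.6]), ('slot+ b', [341.4, 237.2]), ('slot+t', [341.9, 229.8])]
```

View pics/s10zz.png

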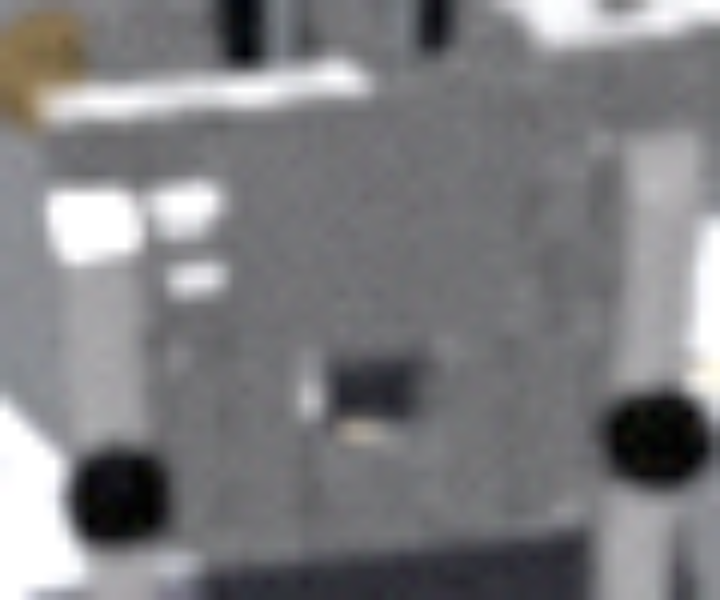

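The hook's lit top surface at (311,238) is now behind the panel, matching the prediction, with see-through above it at (310,232). So the hooks are through. I'll keep going down by feel.

```bash
python3 -m inch '{"travel":[[0,0,0.05],[0,0,0.1],[0,0,0.15],[0,0,0.2],[0,0,0.25],[0,0,0.3],[0,0,0.3],[0,0,0.3],[0,0,0.3],[0,0,0.3]],"twist":[0,0,0,0,0,0,0,0,0,0],"fingers":[0.6,0.6,0.6,0.6,0.6,0.6,0.6,0.6,0.6,0.6]}'
```

```text
clock: 15.52
eef_pos: [516.9, 235.7, 134.2]
tool_rot: [3.141, 0.001, -0.033]
force: [-4.9, 0.8, -0.8]
width: 11.3
```

```bash
python3 -m inch '{"travel":[[0,0,0.05],[0,0,0.1],[0,0,0.15],[0,0,0.2],[0,0,0.2],[0,0,0.2],[0,0,0.2],[0,0,0.2],[0,0,0.2],[0,0,0.2]],"twist":[0,0,0,0,0,0,0,0,0,0],"fingers":[0.6,0.6,0.6,0.6,0.6,0.6,0.6,0.6,0.6,0.6]}'
```

```text
clock: 16.35
eef_pos: [516.9, 235.7, 133.2]
tool_rot: [3.141, 0.001, -0.033]
force: [-8.6, 0.1, 6.7]
width: 11.3
```

```bash
python3 look.py 11;  python3 - <<'E'
import cv2
a=cv2.imread('pics/scene11.png')[215:265,295:355]; cv2.imwrite('pics/s11zz.png',cv2.resize(cv2.convertScaleAbs(a,alpha=1.6,beta=-30),None,fx=12,fy=12,interpolation=cv2.INTER_LINEAR))
E
```

```text
[516.9 235.7 133.2] [ 3.141e+00  1.000e-03 -3.300e-02] 11.306290064640494 16.35 [-8.6  0.1  6.7]
```

View pics/s11zz.png

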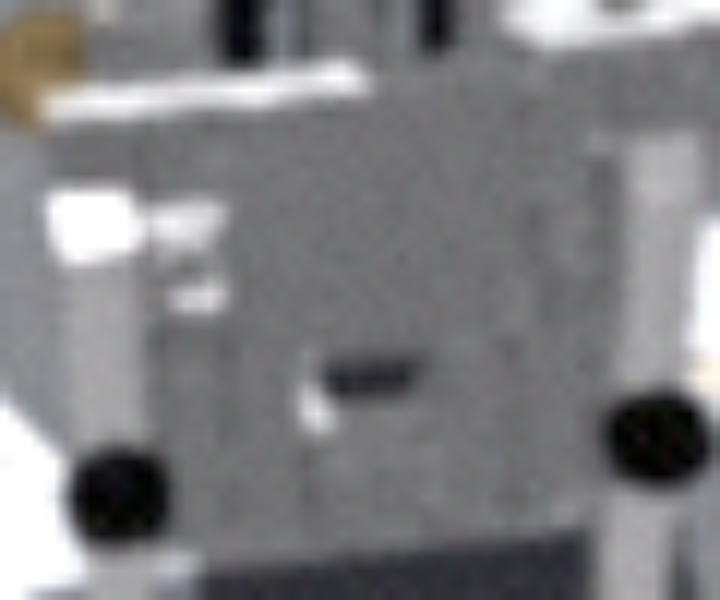

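The catch leaf's dark patch now spans v≈244.6–248, the same as at the start. It was taller (to 249.6) while pushed in. The sudden 10 N resistance fits the necks being seated. I'll press slightly more to confirm it is a hard stop.

```bash
python3 -m inch '{"travel":[[0,0,0.03],[0,0,0.06],[0,0,0.1],[0,0,0.12],[0,0,0.12],[0,0,0.12],[0,0,0.12],[0,0,0.12],[0,0,0.12],[0,0,0.12]],"twist":[0,0,0,0,0,0,0,0,0,0],"fingers":[0.6,0.6,0.6,0.6,0.6,0.6,0.6,0.6,0.6,0.6]}'
```

```text
clock: 17.28
eef_pos: [516.9, 235.7, 133.1]
tool_rot: [3.141, 0.0, -0.033]
force: [-10.1, -1.0, 15.6]
width: 11.5
```

It's a hard stop: about 9 N more for 0.1 mm. I'll relieve the load, open the fingers and withdraw upward.

```bash
python3 -m inch '{"travel":[[-0.05,0,-0.06],[-0.1,0,-0.12],[-0.12,0,-0.18],[-0.12,0,-0.2],[-0.12,0,-0.2],[-0.12,0,-0.2],[-0.12,0,-0.2],[-0.12,0,-0.2],[-0.12,0,-0.2],[-0.12,0,-0.2]],"twist":[0,0,0,0,0,0,0,0,0,0],"fingers":[0.6,0.6,0.6,0.6,1.5,2,2.5,3,3.5,4]}'
python3 -m inch '{"travel":[[0,0,0],[0,0,0],[0,0,0],[0,0,-0.5],[0,0,-2],[0,0,-4],[0,0,-6],[0,0,-8.5],[0,0,-11],[0,0,-12]],"twist":[0,0,0,0,0,0,0,0,0,0],"fingers":[4,4,4,4,4,4,4,4,4,4]}'
python3 -m inch '{"travel":[[-1,0,0],[-3,0,0],[-5,0,0],[-7,0,-1],[-9,0,-2],[-11,0,-3],[-12,0,-3],[-12,0,-3],[-12,0,-3],[-12,0,-3]],"twist":[0,0,0,0,0,0,0,0,0,0],"fingers":[4,4,4,4,4,4,4,4,4,4]}'
python3 look.py 12
python3 - <<'E'
import cv2
a=cv2.imread('pics/scene12.png')[200:265,280:370]; cv2.imwrite('pics/s12zz.png',cv2.resize(cv2.convertScaleAbs(a,alpha=1.5,beta=-20),None,fx=8.5,fy=8.5,interpolation=cv2.INTER_LINEAR))
E
```

```text
clock: 18.12
eef_pos: [516.9, 235.6, 133.2]
tool_rot: [-3.141, -0.0, -0.033]
force: [-0.0, -0.0, 0.2]
width: 39.6
clock: 18.95
eef_pos: [517.8, 236.5, 256.8]
tool_rot: [-3.139, -0.005, -0.033]
force: [0.7, 0.2, 0.3]
width: 39.9
clock: 19.78
eef_pos: [397.3, 239.1, 282.3]
tool_rot: [3.141, 0.0, -0.034]
force: [1.1, 0.3, 0.8]
width: 40.0
[397.3 239.1 282.3] [ 3.141  0.    -0.034] 39.95449100710699 19.7833 [1.1 0.3 0.8]
```

View pics/s12zz.png

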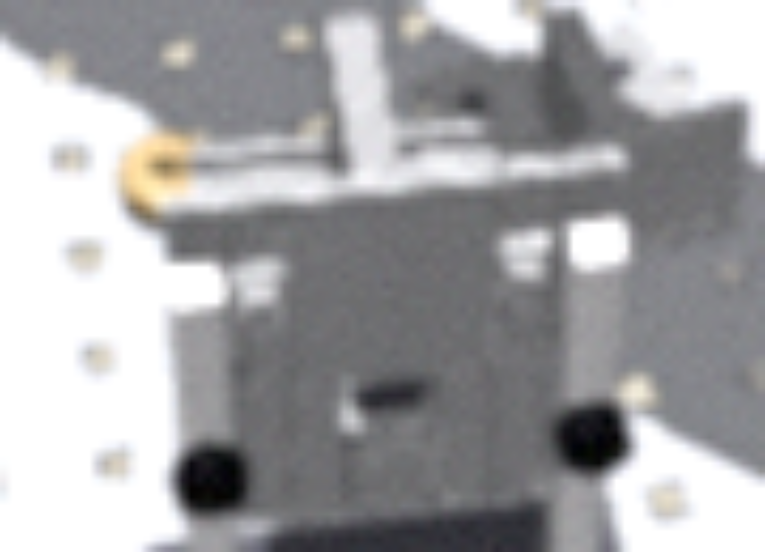

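View pics/top12z.png

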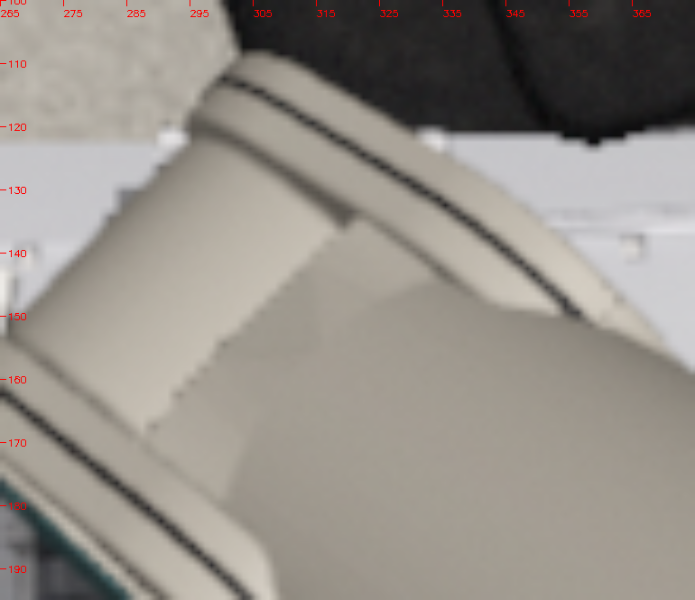

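The bracket hangs with both hooks through the slots: their lit tops show at (310,233) and (342,231). The catch patch at (326,246) looks the same as in its initial out state, and the arm is clear. Handing in.

```bash
python3 -c "
from cell import ctrl
print(ctrl.finish_job(), ctrl.read_state()['clock'])"
```

```text
the job is handed in; nothing more can be done
the job is handed in; nothing more can be done
```

The hooked bracket is hung on the stand and released, and I handed the job in just after 19.8 s; no verdict was reported.

**Insertion:** The first push stopped against the panel at about 5.5 N because the hooks were slightly low. I slid the bracket up about 2 mm under light pressure and both hooks slipped in. I then lowered it about 15 mm until it hit a hard stop, where the force rose about 9 N for 0.1 mm. The push at the end was about 19 N, under the 25 N limit.

**Last checks:**
- **Hooks:** the final scene picture shows both hooks behind the panel.
- **Catch:** its outline was taller while the bracket pushed it in, and has returned to its starting shape. I judged this by eye, since there is no direct reading of the catch.
- **Release:** the tool force was about 1 N after the arm withdrew.
- **Disagreement:** my first reading put the panel 2 mm above nominal; a second look put it at about +9 mm, and the height where the bracket seated fits that.
- **Not checked:** the arm hid the stand from the top camera at the end, so the final position has only the scene view and the touch readings behind it. I also did not measure the other objects afterwards; the tool felt no contact that would suggest they moved.

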